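# Load refilled bottles into the gated delivery caddy

## Task

Turn the caddy's gate knob clockwise past its click so that the gate stands open, then slide every amber bottle there is, in any order, in through the mouth and under the keeper rails until all of them stand upright inside the caddy. Then turn the knob back past its click so that the gate is locked across the mouth behind them. Leave the sprayer and the corked jar where they are.

Things in the scene. Friction and masses are not known exactly. Their poses are not given: they have to be found in the camera images.
- caddy: wooden bottle caddy screwed to the counter. Origin: on the counter, mid-lane; x across the lane, y along it towards the open mouth, z up. Lane 66 mm wide (x -33 to 33) for up to four bottles in a row; its floor is the counter. End board's inner face at y = -125 mm; side boards (15 mm thick, 55 mm high, posts up to the rails at the mouth) and rails end at y = 119 mm
- rails (a point): middle of the gap between the caddy's two aluminium keeper rails, at caddy (0, 0, 128 mm), own axes as the caddy's. The rails lie over the bottles' shoulders, z = 122 to 128 mm, x = 18 to 48 mm on both sides; the 36 mm gap lets neck and cap through, caps stand out above. Bottles fit in only through the mouth and can be lifted at most about 6 mm inside
- mouth (a point): point on the counter on the lane's centre line under the gate arm, 135 mm from the caddy's origin along its y
- gate (a joint): angle of gate knob and arm, rad, growing clockwise from above: 0 = locked, arm across the mouth; 1.5 = open, arm out along the caddy's +y beside the lane. A spring detent resists with up to 0.15 N m and tips over at 0.75: released short of that it springs back, past it it snaps to the other click; stops just past both clicks (-0.08, 1.58)
- gate_arm (a point): middle of the steel gate arm, 45 mm from the knob's axis and 78 mm above the counter. The arm is 12 mm wide, 16 mm high, reaches 90 mm from the knob's axis, turns with the knob and sweeps the quarter circle outside the mouth
- gate_knob (a point): centre of the knob's grip bar, on the knob's vertical axis, at caddy x = 75, y = 135, z = 145 mm. The black bar is 52 mm long, 16 mm thick and 34 mm high (z = 128 to 162 mm), over a 52 mm disc. The point's own x lies along the bar, its y across it (the way to pinch it); locked, the bar lies along the caddy's x; open, along the caddy's y
- bottle1: refilled amber glass bottle, upright, all bottles alike: round body 58 mm diameter and 100 mm high, shoulder narrowing to a 26 mm neck at 120 mm, black round cap 30 mm diameter from 124 to 170 mm; 0.3 to 0.55 kg, heavy foot, slides easily on the counter. Origin: centre of its underside, z up its axis. None when absent (three or four of the four are there)
- bottle2: refilled amber glass bottle, upright, all bottles alike: round body 58 mm diameter and 100 mm high, shoulder narrowing to a 26 mm neck at 120 mm, black round cap 30 mm diameter from 124 to 170 mm; 0.3 to 0.55 kg, heavy foot, slides easily on the counter. Origin: centre of its underside, z up its axis. None when absent (three or four of the four are there)
- bottle3: refilled amber glass bottle, upright, all bottles alike: round body 58 mm diameter and 100 mm high, shoulder narrowing to a 26 mm neck at 120 mm, black round cap 30 mm diameter from 124 to 170 mm; 0.3 to 0.55 kg, heavy foot, slides easily on the counter. Origin: centre of its underside, z up its axis. None when absent (three or four of the four are there)
- bottle4: refilled amber glass bottle, upright, all bottles alike: round body 58 mm diameter and 100 mm high, shoulder narrowing to a 26 mm neck at 120 mm, black round cap 30 mm diameter from 124 to 170 mm; 0.3 to 0.55 kg, heavy foot, slides easily on the counter. Origin: centre of its underside, z up its axis. None when absent (three or four of the four are there)
- sprayer: bystander: white spray bottle with black head, 54 mm diameter, 201 mm high. Origin: centre of its underside
- jar: bystander: glass jar with cork lid, 94 mm diameter, 108 mm high. Origin: centre of its underside

How it is judged:
By the outcome, as a careful person would: the job done as asked, in the order asked, and still so for the second after the job is handed in, with the robot touching nothing.
Of bottle1, bottle2, bottle3, bottle4 only 3 to 4 are there at a start; the rules pass over those that are not, and their reading is None.
At some moment in a run one of bottle1, bottle2, bottle3, bottle4 may be knocked a few centimetres aside while the robot is not near it.
Once in a run the grip may slacken for a moment while it holds something.
It also fails if it takes over 208 s, if anything falls off the work surface, if the arm or the gripper's body presses on something with over 40 N, if the wrist force passes 120 N, or if a joint passes its speed limit or range.

## Robot

A 6-joint arm with a two-finger parallel gripper is mounted at the origin on the work surface. World frame = base frame: x ahead of the robot, y to its left, z up, the work surface at z = 0. Lengths are in mm, angles in rad, forces in N, time in s.
With the tool pointing down it reaches from about 275 to 1000 mm from the base axis. Payload 8.4 kg.
Tool frame: the origin (TCP) lies between the finger pads; the fingertips stand 22 mm ahead of it and the grasp point (between the pads) lies 3 mm ahead of it; z points along the fingers, y is the line along which they close (so a half turn about z gives the same grasp; the last joint's range is limited). The gripper opens to 85 mm and grips with 20 to 120 N. Pads are 22 mm wide; open, the fingers measure 114 mm over their backs; the gripper's body (76 mm by 85 mm) begins 54 mm behind the grasp point. The pads swing forward as they close: fully open they stand 13 mm farther back than shut.
Start: joints at [1.206, 0.353, 1.633, -0, 1.155, -0.002], TCP at [221.807, 584.32, 228.981] pointing down, gripper open.
Joint ranges: [-2.63, 2.63], [-0.92, 2.1], [0.06, 2.66], [-1.3, 4.44], [0, 2.69], [-3.02, 3.02]. Speed limits (rad/s): [2.22, 2.22, 2.79, 3.14, 3.14, 3.14].

## Interface

Orientations are given as [roll, pitch, yaw] about the fixed x, y, z axes, in that order (R = Rz(yaw) Ry(pitch) Rx(roll)).
In Python, from rig import r, grab_frame gives the robot as it stands.
- The arm moves only by the shell command python3 -m inch 'ROWS' [FORCE]. ROWS is JSON, a list of rows, each a list of 7 numbers: the turn, a rotation vector about the tool's x, y, z as a fraction of full scale, then the shift along the tool's x, y, z as a fraction of full scale, then the closure, from 0 (fully open) to 1 (shut). In form: [[rx, ry, rz, dx, dy, dz, fingers], ...]. A call has 1 to 8 rows; each row shifts and turns the commanded pose from where the row before left it, along the tool's axes as they then stand; what a row does not reach is not made up. Full scale, the value 1, is 2.5 cm for a shift and pi rad for a turn. A row lasts 1/12 s, in which the tool goes at most 41.7 mm and 7.16 degrees, less where a joint would pass 70% of its speed; a pose out of reach is approached as far as the arm can. A call with a number of a shift or a turn outside -1 to 1 is refused whole. A call with a gripper value outside its range is refused whole. The fingers move at their own pace and stop on an object; FORCE is the grip in N (left out, the last holds). Time passes only in rows, so rows that do not move let the fingers close. It gives the time, the measured TCP pose, the force, the opening and the grip force at its end, in the units of the state.
- r.sense(): the state, without advancing time (a new reading comes with each control period).
- grab_frame(name): name is "scene" or "top" or "wrist"; returns a dict with "pixels" (420x560x3 uint8, red, green, blue), "z_map" (420x560 float32, mm along the optical axis (not along the pixel's ray), 0 where there is no reading), "vertical_fov" (degrees; the focal length in pixels is half the picture's height over the tangent of half this angle, whatever the lens; pixels are square), "cx", "cy" (the principal point, pixels), "dist" ([k1, k2, p1, p2, k3] as OpenCV has them; the pictures are not rectified), "cam_to_world" (4x4, takes a point from camera to world coordinates). Camera axes: x right, y down, z forward; pixel columns grow to the right and rows downward; lengths in mm; the calibration is good to about 2 mm. A picture is of the moment at which its call begins.
- r.sign_off(): hands the job in; it is judged then, once.
The state is a dict: "clock": time; "qpos": joint angles; "qvel": joint speeds; "joint_efforts": joint torques, N m; "eef_pos": TCP position; "tcp_rot": TCP orientation; "contact_force": force on the tool from outside, world axes, zero at the start; "wrist_torque": the same for the moment, N m; "opening": opening from 0.0 (shut) to 1.0 (fully open); "grasp_force": force on a finger pad.
Only numpy, scipy, OpenCV 4.12 (cv2) and the standard library are available. Lean on these libraries where they do the work, as an engineer would, in place of code of your own. Each camera call takes 0.05 s, during which the arm holds its last target. There are 200 camera calls.

## Working session

There is one attempt and no reset: what is moved stays moved. The work goes in short steps, Python scripts to look and compute and a shell command to move; the robot and the scene stay as the last step left them, time stands still between calls to the robot, and variables do not carry over. Pictures are saved under pics/ and viewed, at most 14 in all, crops included, and the job is handed in when it is done.

```bash
ls; mkdir -p pics; cat > h.py <<'E'
import numpy as np, cv2
from rig import r, grab_frame
def save(n,f): cv2.imwrite(f'pics/{n}.png',f['pixels'][:,:,::-1])
def world(f,step=1):
    z=f['z_map']; h,w=z.shape
    fl=h/2/np.tan(np.radians(f['vertical_fov'])/2)
    K=np.array([[fl,0,f['cx']],[0,fl,f['cy']],[0,0,1]])
    u,v=np.meshgrid(np.arange(w),np.arange(h))
    p=cv2.undistortPoints(np.stack([u,v],-1).reshape(-1,1,2).astype(np.float64),K,np.array(f['dist'],float)).reshape(h,w,2)
    P=np.concatenate([p*z[...,None],z[...,None],np.ones((h,w,1))],-1)
    W=P@np.array(f['cam_to_world']).T
    W=W[...,:3]; W[z==0]=np.nan
    return W
E
python3 - <<'E'
from h import *
s=r.sense(); print(s)
for n in('scene','top'):
    f=grab_frame(n); save(n+'1',f); np.savez(n+'1.npz',**{k:np.array(v) for k,v in f.items()})
    print(n,np.round(f['cam_to_world'],2).tolist(),f['vertical_fov'])
E
```

```text
pics
{'clock': 0.0, 'qpos': array([ 1.20558647e+00,  3.53645265e-01,  1.63418446e+00,  1.26173360e-05,
        1.15517344e+00, -2.40377573e-03]), 'qvel': array([-0.00097665,  0.00102221, -0.00091257, -0.00038086,  0.00156668,
        0.00125303]), 'joint_efforts': array([ 3.90894027e-03, -6.05263782e+01, -3.42057145e+01,  4.01671932e-04,
        9.63428960e-03,  5.53741756e-05]), 'eef_pos': array([221.63175393, 583.84880005, 228.24194225]), 'tcp_rot': array([-3.14018217e+00, -1.49264963e-05,  2.77878146e+00]), 'contact_force': array([-0.02352579,  0.22771824, -1.22513503]), 'wrist_torque': array([-0.02222512, -0.0523734 ,  0.02738175]), 'grasp_force': 0.0, 'opening': 1.0013432924426884}
scene [[-0.52, 0.53, -0.67, 1361.48], [0.85, 0.35, -0.39, 478.17], [0.02, -0.78, -0.63, 909.57], [0.0, 0.0, 0.0, 1.0]] 45.56621040940472
top [[0.03, -0.99, 0.14, 355.49], [-1.0, -0.03, -0.02, 3.58], [0.02, -0.14, -0.99, 1192.83], [0.0, 0.0, 0.0, 1.0]] 52.96442866780615
```

View pics/scene1.png

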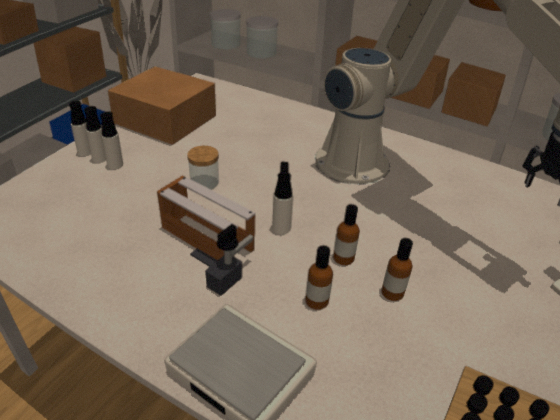

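View pics/top1.png

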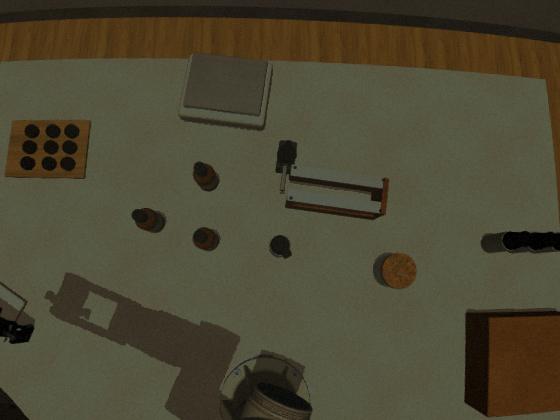

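The scene and top pictures show three amber bottles (top view, about px (205,175), (147,218), (206,238)). The caddy is at (335,190), the knob at (287,152), the sprayer at (281,245) and the jar at (399,270). Next I measure them.

```bash
cat > meas.py <<'E'
from h import *
def circ(P,r):
    # fit circle centre w/ fixed radius to points of visible boundary: use top cap centroid instead
    return P.mean(0)
def caps(W,zlo,zhi,box):
    m=(W[...,2]>zlo)&(W[...,2]<zhi)&(W[...,0]>box[0])&(W[...,0]<box[1])&(W[...,1]>box[2])&(W[...,1]<box[3])
    n,l,st,c=cv2.connectedComponentsWithStats(m.astype(np.uint8))
    for i in range(1,n):
        if st[i,4]>15:
            Q=W[l==i]; print(st[i,4],'px',np.round(c[i]),'med',np.round((Q.min(0)+Q.max(0))/2,1),'mean',np.round(Q.mean(0),1),'min',np.round(Q.min(0),1),'max',np.round(Q.max(0),1))
E
python3 - <<'E'
from meas import *
for n in('top','scene'):
    f=dict(np.load(n+'1.npz')); W=world(f); print(n)
    print('caps'); caps(W,165,178,(250,900,-400,400))
    print('knob'); caps(W,156,164.9,(250,900,-400,400))
    print('rail');caps(W,122,135,(250,900,-400,400))
    m=(abs(W[...,2]-128)<5)&(f['pixels'].min(-1)>110)&(W[...,0]>300)&(W[...,1]<50)
    P=W[m][:,:2].astype(np.float32); print(len(P), cv2.minAreaRect(P), W[m][:,2].mean())
    print('jar');caps(W,100,115,(100,900,-400,0))
    g=W[...,2]; ok=(abs(g)<15)&(abs(W[...,0]-500)<250)&(abs(W[...,1])<400); print('ground z',np.median(g[ok]))
E
```

```text
top
caps
114 px [199. 167.] med [609.4 183.1 170.1] mean [609.1 182.1 170.2] min [594.5 168.7 165. ] max [624.3 197.4 175.3]
120 px [137. 215.] med [485.5 329.9 170.2] mean [485.  329.3 170.2] min [471.4 314.2 166.2] max [499.6 345.5 174.3]
118 px [199. 236.] med [438.4 173.1 170.6] mean [438.1 173.3 170.4] min [424.8 158.4 165.7] max [452.1 187.8 175.5]
knob
120 px [287. 150.] med [663.5 -37.3 161.1] mean [663.1 -37.9 161.6] min [637.8 -47.2 157.4] max [689.1 -27.5 164.8]
17 px [142. 218.] med [481.7 322.7 160.2] mean [479.3 319.5 160.5] min [470.4 313.7 156.1] max [492.9 331.8 164.4]
rail
86 px [281. 153.] med [662.6 -23.2 127.7] mean [663.6 -23.1 128. ] min [639.4 -31.4 122.4] max [685.7 -15.  133.1]
84 px [292. 154.] med [661.2 -52.1 127.4] mean [660.8 -52.7 127.5] min [638.7 -62.6 122.1] max [683.8 -41.6 132.7]
2406 px [340. 189.] med [ 572.9 -173.9  128.3] mean [ 571.9 -177.2  128.1] min [ 510.8 -306.7  122.1] max [634.9 -41.1 134.4]
16 px [272. 249.] med [414.4  -8.7 128.4] mean [413.7  -7.  128.2] min [403.  -16.5 122.1] max [425.7  -0.9 134.6]
0 ((0.0, 0.0), (0.0, 0.0), 0.0)
[... 2240 characters left out ...]
 106.5] mean [ 372.7 -336.   107. ] min [ 320.9 -386.1  100. ] max [ 419.3 -290.5  112.9]
39 px [177. 188.] med [ 547.1 -288.2  107.5] mean [ 548.2 -288.3  107.5] min [ 528.7 -292.1  100.1] max [ 565.4 -284.4  114.9]
24 px [161. 198.] med [ 603.9 -298.4  107.2] mean [ 606.1 -296.9  106.8] min [ 597.7 -306.8  100.4] max [ 610.1 -290.   114.1]
83 px [282. 202.] med [440.8 -24.5 107.6] mean [445.3 -18.4 107.6] min [425.6 -48.6 100.4] max [ 4.560e+02 -4.000e-01  1.148e+02]
39 px [251. 220.] med [546.8 -50.9 107.5] mean [549.5 -47.  106.2] min [536.9 -61.7 100.2] max [556.7 -40.  114.8]
ground z 0.2359819659305913<stdin>:8: RuntimeWarning: Mean of empty slice.
  ret = ret.dtype.type(ret / rcount)
```

```bash
cat >> h.py <<'E'
def go(target,yaw=None):
    "print shift to target in tool axes / 25mm, turn first"
    from scipy.spatial.transform import Rotation as R
    s=r.sense(); e=s['tcp_rot']; p=s['eef_pos']
    y=e[2] if yaw is None else yaw
    dt=-((y-e[2]+np.pi)%(2*np.pi)-np.pi)
    d=np.array(target)-p
    Rm=R.from_euler('xyz',[e[0],e[1],e[2]]).as_matrix() if yaw is None else R.from_euler('xyz',[np.pi,0,y]).as_matrix()
    print('t',round(s['clock'],2),'pos',p.round(1),'rot',e.round(3),'| rz(pi)',round(dt/np.pi,4),'shift(25mm)',(Rm.T@d/25).round(3),'F',s['contact_force'].round(1),'open',round(s['opening'],3))
E
python3 - <<'E'
from meas import *
for n in('top','scene'):
    f=dict(np.load(n+'1.npz')); W=world(f)
    m=(abs(W[...,2]-128)<7)&(W[...,0]>500)&(W[...,0]<650)&(W[...,1]<-38)&(W[...,1]>-310)&(f['pixels'].std(-1)<20)
    m&=~((W[...,0]>634)&(W[...,1]>-65))
    nn,l,st,c=cv2.connectedComponentsWithStats(m.astype(np.uint8))
    for i in range(1,nn):
        if st[i,4]>300: 
            P=W[l==i][:,:2]; print(n,st[i,4],c[i].round(),P.mean(0).round(1))
            v=np.linalg.svd(P-P.mean(0),full_matrices=False)[2][0]; print('yaw of y axis',np.arctan2(-v[0]*np.sign(v[1]),abs(v[1])), (P.mean(0)))
            print(cv2.minAreaRect(P.astype(np.float32)))
    k=(W[...,2]>152)&(W[...,2]<170)&(abs(W[...,0]-664)<40)&(abs(W[...,1]+37)<25); P=W[k][:,:2].astype(np.float32); print('knob',cv2.minAreaRect(P))
go([664.5,-37.5,230],3.034)
E
```

```text
top 2311 [338. 189.] [ 572.8 -172.2]
yaw of y axis -0.09613209254143626 [ 572.79690931 -172.19471847]
((572.8238525390625, -174.6380615234375), (260.1648864746094, 97.40530395507812), 83.54113006591797)
knob ((663.0471801757812, -37.886329650878906), (15.47154426574707, 51.58524703979492), 83.4263687133789)
scene 803 [217. 198.] [ 545.2 -157.2]
yaw of y axis -0.10172097950637553 [ 545.15674596 -157.20437513]
((542.8815307617188, -164.14779663085938), (251.26869201660156, 41.76234817504883), 85.91398620605469)
scene 786 [196. 208.] [ 609. -176.]
yaw of y axis -0.1003577722175734 [ 609.01554591 -175.99714874]
((607.848876953125, -177.07723999023438), (254.97047424316406, 44.080810546875), 81.0439224243164)
knob ((665.14501953125, -37.97765350341797), (18.04541778564453, 53.94839859008789), 82.81189727783203)
t 0.1 pos [221.6 583.9 228.3] rot [-3.14  -0.     2.779] | rz(pi) -0.0812 shift(25mm) [-20.281 -22.81   -0.068] F [-0.  -0.5 -0.1] open 0.996
```

```bash
python3 -m inch '[[0,0,-0.027,0,0,-0.3,0],[0,0,-0.027,0,0,-0.2,0],[0,0,-0.027,-0.2,-0.3,0,0],[0,0,0,-0.6,-0.7,0,0],[0,0,0,-0.8,-0.9,0,0],[0,0,0,-0.8,-0.9,0,0],[0,0,0,-0.8,-0.9,0,0],[0,0,0,-0.8,-0.9,0,0]]' 60
python3 -m inch '[[0,0,0,-0.8,-0.9,0,0],[0,0,0,-0.8,-0.9,0,0],[0,0,0,-0.8,-0.9,0,0],[0,0,0,-0.8,-0.9,0,0],[0,0,0,-0.8,-0.9,0,0],[0,0,0,-0.8,-0.9,0,0],[0,0,0,-0.8,-0.9,0,0],[0,0,0,-0.8,-0.9,0,0]]'
python3 -m inch '[[0,0,0,-0.8,-0.9,0,0],[0,0,0,-0.8,-0.9,0,0],[0,0,0,-0.8,-0.9,0,0],[0,0,0,-0.8,-0.9,0,0],[0,0,0,-0.8,-0.9,0,0],[0,0,0,-0.8,-0.9,0,0],[0,0,0,-0.6,-0.7,0,0],[0,0,0,-0.3,-0.3,0,0]]'
python3 -c "
from h import *
go([664,-38,156],3.034)"
```

```text
clock: 0.77
eef_pos: [308.4, 457.5, 241.1]
tcp_rot: [-3.141, -0.0, 3.034]
contact_force: [0.8, -0.0, -0.1]
opening: 0.999
grasp_force: 0.0
clock: 1.43
eef_pos: [448.1, 261.2, 241.3]
tcp_rot: [-3.141, -0.0, 3.033]
contact_force: [-0.4, 0.4, 0.3]
opening: 1.002
grasp_force: 0.0
clock: 2.1
eef_pos: [573.2, 85.7, 241.1]
tcp_rot: [-3.141, 0.0, 3.032]
contact_force: [-0.0, 0.3, -0.4]
opening: 1.002
grasp_force: 0.0
t 2.1 pos [573.2  85.7 241.1] rot [-3.141  0.     3.032] | rz(pi) -0.0008 shift(25mm) [-4.142 -4.529  3.405] F [-0.   0.3 -0.4] open 1.002
```

```bash
python3 -m inch '[[0,0,0,-0.8,-0.9,0,0],[0,0,0,-0.8,-0.9,0,0],[0,0,0,-0.8,-0.9,0,0],[0,0,0,-0.8,-0.9,0,0],[0,0,0,-0.4,-0.4,0,0],[0,0,0,-0.2,-0.2,0,0],[0,0,0,0,0,0,0],[0,0,0,0,0,0,0]]'
python3 -c "
from h import *
go([664,-38,156],3.034)
f=grab_frame('wrist'); save('wrist1',f)
W=world(f)
k=(W[...,2]>154)&(W[...,2]<172)&(abs(W[...,0]-664)<45)&(abs(W[...,1]+37)<30); P=W[k][:,:2].astype(np.float32); print('knob',cv2.minAreaRect(P))
"
```

```text
clock: 2.77
eef_pos: [654.4, -25.6, 241.1]
tcp_rot: [3.141, -0.001, 3.033]
contact_force: [-0.2, 0.2, 0.3]
opening: 0.998
grasp_force: 0.0
t 2.77 pos [654.4 -25.6 241.1] rot [ 3.141e+00 -1.000e-03  3.033e+00] | rz(pi) -0.0002 shift(25mm) [-0.433 -0.454  3.405] F [-0.2  0.2  0.3] open 0.998
knob ((664.3622436523438, -39.142826080322266), (15.996072769165039, 51.712257385253906), 83.51837158203125)
```

View pics/wrist1.png

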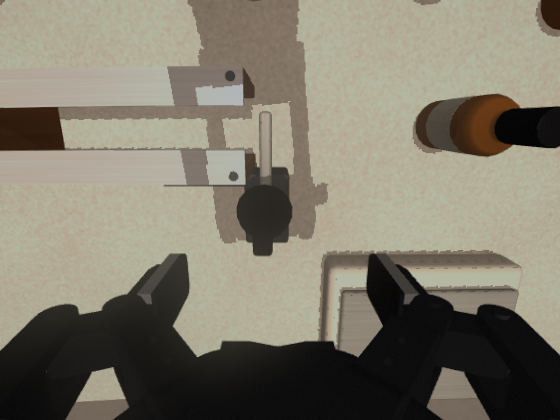

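The wrist view shows the knob bar at about (264,210). It runs along the image's vertical, square to the finger line (pads at (180,285) and (385,285)). Pinch it next.

```bash
python3 -m inch '[[0,0,0,-0.23,-0.25,0,0],[0,0,0,-0.2,-0.22,0,0],[0,0,0,0,0,0.6,0],[0,0,0,0,0,0.8,0],[0,0,0,0,0,0.8,0],[0,0,0,0,0,0.7,0.3],[0,0,0,0,0,0.4,0.4],[0,0,0,0,0,0.1,0.4]]' 60
python3 -m inch '[[0,0,0,0,0,0,0.6],[0,0,0,0,0,0,0.8],[0,0,0,0,0,0,1],[0,0,0,0,0,0,1],[0,0,0,0,0,0,1],[0,0,0,0,0,0,1]]'
python3 -c "
from h import *
go([664,-38.5,156],3.034)"
```

```text
clock: 3.48
eef_pos: [663.6, -39.3, 154.5]
tcp_rot: [-3.141, -0.003, 3.034]
contact_force: [-1.2, -0.1, -0.7]
opening: 0.608
grasp_force: 0.0
clock: 3.98
eef_pos: [665.5, -39.2, 158.0]
tcp_rot: [3.141, 0.002, 3.033]
contact_force: [-0.6, 1.3, 6.8]
opening: 0.147
grasp_force: 58.9
t 3.98 pos [665.5 -39.2 158. ] rot [3.141e+00 2.000e-03 3.033e+00] | rz(pi) -0.0002 shift(25mm) [0.062 0.023 0.081] F [-0.6  1.3  6.8] open 0.147
```

```bash
python3 -m inch '[[0,0,0.02,0,0,0,1],[0,0,0.035,0,0,0,1],[0,0,0.038,0,0,0,1],[0,0,0.038,0,0,0,1],[0,0,0.038,0,0,0,1],[0,0,0.038,0,0,0,1],[0,0,0.038,0,0,0,1],[0,0,0.038,0,0,0,1]]'
python3 -m inch '[[0,0,0.038,0,0,0,1],[0,0,0.038,0,0,0,1],[0,0,0.038,0,0,0,1],[0,0,0.038,0,0,0,1],[0,0,0.03,0,0,0,1],[0,0,0.015,0,0,0,1],[0,0,0,0,0,0,1],[0,0,0,0,0,0,1]]'
python3 -c "
from h import *
go([664,-38.5,156],3.034)
f=grab_frame('scene'); save('scene2',f)"
```

```text
clock: 4.65
eef_pos: [664.9, -39.9, 158.1]
tcp_rot: [3.141, 0.001, 2.138]
contact_force: [-3.2, -2.0, 7.4]
opening: 0.145
grasp_force: 59.4
clock: 5.32
eef_pos: [664.4, -40.1, 158.0]
tcp_rot: [3.141, 0.001, 1.525]
contact_force: [-4.8, -2.7, 9.4]
opening: 0.144
grasp_force: 59.5
t 5.32 pos [664.4 -40.1 158. ] rot [3.141e+00 1.000e-03 1.525e+00] | rz(pi) -0.4803 shift(25mm) [0.024 0.061 0.08 ] F [-4.8 -2.7  9.4] open 0.144
```

View pics/scene2.png

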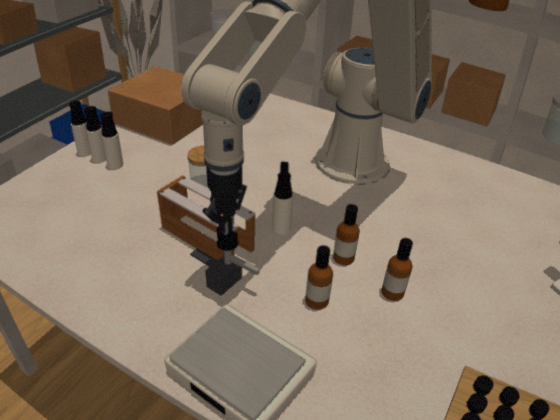

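The gate arm now points out along +y (its tip is at about (255,266)), and all three bottles stand as before. I release and rise.

```bash
python3 -m inch '[[0,0,0,0,0,0,0.7],[0,0,0,0,0,0,0.4],[0,0,0,0,0,-0.1,0.2],[0,0,0.02,0,0,-0.6,0.2],[0,0,0,0,0,-1,0.2],[0,0,0,0,0,-1,0.2],[0,0,0,0,0,-0.6,0.2],[0,0,0,0,0,0,0.2]]'
python3 - <<'E'
from meas import *
f=grab_frame('top'); W=world(f); caps(W,165,178,(380,900,100,400)); 
k=(W[...,2]>70)&(W[...,2]<95)&(abs(W[...,0]-670)<40)&(W[...,1]>-15)&(W[...,1]<80); P=W[k][:,:2].astype(np.float32); print('arm',cv2.minAreaRect(P))
f=grab_frame('scene'); W=world(f); caps(W,165,178,(380,900,100,400))
go([611.5,182,236],1.464)
E
```

```text
clock: 6.03
eef_pos: [666.7, -39.4, 243.2]
tcp_rot: [3.135, -0.0, 1.463]
contact_force: [0.6, -0.3, -0.5]
opening: 0.799
grasp_force: 0.0
111 px [199. 167.] med [609.7 183.  170.1] mean [609.4 182.3 170.2] min [595.  168.9 165.2] max [624.4 197.2 175. ]
122 px [137. 215.] med [485.2 329.8 170.4] mean [484.8 329.  170.3] min [471.  313.9 165.1] max [499.4 345.7 175.7]
120 px [199. 236.] med [438.3 172.8 170.1] mean [438.1 173.3 170. ] min [424.6 157.8 165.2] max [452.  187.7 175.1]
arm ((0.0, 0.0), (0.0, 0.0), 0.0)
93 px [351. 208.] med [442.6 171.  169.9] mean [443.  171.6 169.8] min [427.5 156.8 165. ] max [457.8 185.2 174.8]
103 px [406. 242.] med [487.4 328.3 169.4] mean [489.  328.4 169.2] min [472.9 314.  165.4] max [501.8 342.5 173.4]
109 px [323. 250.] med [611.6 180.7 169.9] mean [613.2 180.8 169.9] min [596.5 167.5 165.1] max [626.6 193.9 174.7]
t 6.13 pos [664.8 -39.3 239.2] rot [ 3.141 -0.     1.463] | rz(pi) -0.0004 shift(25mm) [ 8.573 -3.063  0.13 ] F [-0.3  0.5 -0.4] open 0.803
```

```bash
python3 -m inch '[[0,0,0,0.5,-0.2,0,0.1],[0,0,0,0.9,-0.3,0,0.1],[0,0,0,1,-0.36,0,0.1],[0,0,0,1,-0.36,0,0.1],[0,0,0,1,-0.36,0,0.1],[0,0,0,1,-0.36,0,0.1],[0,0,0,1,-0.36,0,0.1],[0,0,0,1,-0.36,0,0.1]]'
python3 -m inch '[[0,0,0,0.7,-0.25,0,0.1],[0,0,0,0.4,-0.15,0,0.1],[0,0,0,0,0,0,0.1],[0,0,0,0,0,0,0.1]]'
python3 - <<'E'
from meas import *
f=grab_frame('wrist'); save('wrist2',f); W=world(f); caps(W,162,178,(560,680,100,260))
go([611.5,182,156],1.464)
E
```

```text
clock: 6.8
eef_pos: [616.7, 153.5, 237.2]
tcp_rot: [-3.139, 0.001, 1.463]
contact_force: [0.0, 0.3, 0.7]
opening: 0.901
grasp_force: 0.0
clock: 7.13
eef_pos: [610.9, 180.3, 238.1]
tcp_rot: [-3.14, 0.001, 1.464]
contact_force: [-0.1, -0.3, 0.0]
opening: 0.902
grasp_force: 0.0
1241 px [276. 216.] med [610.2 180.3 167.5] mean [610.3 181.3 170.4] min [595.4 165.7 162.1] max [625.1 195.  173. ]
t 7.18 pos [611.3 179.6 238.4] rot [-3.141e+00  1.000e-03  1.463e+00] | rz(pi) -0.0004 shift(25mm) [ 9.500e-02 -1.000e-03  3.294e+00] F [ 0.3 -0.3  0.6] open 0.9
```

Cap centre is within a millimetre or so. Descend and grip it.

```bash
python3 -m inch '[[0,0,0,0.04,0.02,0.5,0.1],[0,0,0,0,0,0.8,0.2],[0,0,0,0,0,0.8,0.3],[0,0,0,0,0,0.7,0.35],[0,0,0,0,0,0.3,0.4],[0,0,0,0,0,0.1,0.45],[0,0,0,0,0,0,0.6],[0,0,0,0,0,0,1]]' 50
python3 -m inch '[[0,0,0,0,0,0,1],[0,0,0,0,0,0,1],[0,0,0,0,0,0,1]]'
python3 - <<'E'
from h import *
K=np.array([664,-38.7]); a=-0.108; X=np.array([np.cos(a),np.sin(a)]); Y=np.array([-np.sin(a),np.cos(a)])
for y in (230,170,100,-94,-33,28):
    p=K-75*X+(y-135)*Y; print(y,p.round(1)); 
    if y in(230,170,-94): go([*p,156],1.463)
E
```

```text
clock: 7.85
eef_pos: [612.6, 180.9, 159.6]
tcp_rot: [3.141, -0.0, 1.462]
contact_force: [0.5, -0.4, -3.6]
opening: 0.317
grasp_force: 49.5
clock: 8.1
eef_pos: [612.2, 181.2, 159.5]
tcp_rot: [3.141, -0.0, 1.463]
contact_force: [-0.4, 0.0, -2.8]
opening: 0.323
grasp_force: 49.6
230 [599.7  63.8]
t 8.1 pos [612.2 181.2 159.5] rot [ 3.141 -0.     1.463] | rz(pi) -0.0001 shift(25mm) [-4.721  0.005  0.139] F [-0.4  0.  -2.8] open 0.323
170 [593.2   4.2]
t 8.1 pos [612.2 181.2 159.5] rot [ 3.141 -0.     1.463] | rz(pi) -0.0001 shift(25mm) [-7.121e+00  5.000e-03  1.390e-01] F [-0.4  0.  -2.8] open 0.323
100 [585.7 -65.4]
-94 [ 564.8 -258.3]
t 8.1 pos [612.2 181.2 159.5] rot [ 3.141 -0.     1.463] | rz(pi) -0.0001 shift(25mm) [-1.7681e+01  2.0000e-03  1.3900e-01] F [-0.4  0.  -2.8] open 0.323
-33 [ 571.3 -197.6]
28 [ 577.9 -137. ]
```

```bash
python3 -m inch '[[0,0,0,-0.2,0,0,1],[0,0,0,-0.5,0,0,1],[0,0,0,-0.7,0,0,1],[0,0,0,-0.7,0,0,1],[0,0,0,-0.7,0,0,1],[0,0,0,-0.7,0,0,1],[0,0,0,-0.7,0,0,1],[0,0,0,-0.5,0,0,1]]'
python3 - <<'E'
from h import *
go([564.8,-258.3,159],1.463)
f=grab_frame('scene'); save('scene3',f)
f=grab_frame('top'); W=world(f)
k=(W[...,2]>60)&(W[...,2]<95)&(abs(W[...,0]-670)<40)&(W[...,1]>-15)&(W[...,1]<80); P=W[k][:,:2].astype(np.float32); print('arm',cv2.minAreaRect(P))
E
```

```text
clock: 8.77
eef_pos: [599.6, 63.0, 159.7]
tcp_rot: [3.14, -0.001, 1.462]
contact_force: [-0.3, 1.1, 0.5]
opening: 0.318
grasp_force: 51.4
t 8.77 pos [599.6  63.  159.7] rot [ 3.140e+00 -1.000e-03  1.462e+00] | rz(pi) -0.0004 shift(25mm) [-1.2926e+01 -3.0000e-03  3.0000e-02] F [-0.3  1.1  0.5] open 0.318
arm ((666.77490234375, 25.875215530395508), (11.992364883422852, 8.13843059539795), 1.2072643041610718)
```

View pics/scene3.png

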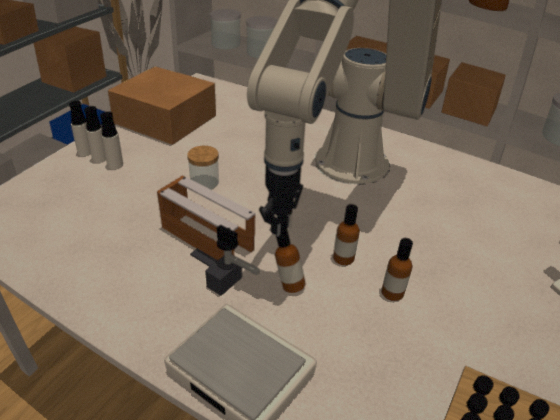

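The arm is parallel to the lane (open). The held bottle looks tilted, though: cap at (283,240), foot at (292,285). I'll settle and measure that.

```bash
python3 -m inch '[[0,0,0,0,0,0,1],[0,0,0,0,0,0,1],[0,0,0,0,0,0,1]]'
cat >> meas.py <<'E'
def axis(W,c,rad=60,zs=((5,30),(30,55),(55,80),(80,98))):
    "centre of 58 mm body at height bands"
    from scipy.optimize import least_squares
    for lo,hi in zs:
        m=(W[...,2]>lo)&(W[...,2]<hi)&(np.hypot(W[...,0]-c[0],W[...,1]-c[1])<rad)
        P=W[m][:,:2]
        if len(P)<30: print('few',lo); continue
        s=least_squares(lambda q:np.hypot(*(P-q).T)-29,c,loss='soft_l1'); print((lo+hi)/2,len(P),s.x.round(1),round(np.abs(s.fun).mean(),1))
E
python3 - <<'E'
from meas import *
go([564.8,-258.3,159],1.463)
W=world(grab_frame('scene')); print('held');axis(W,(600,63)); print('B');axis(W,(441,172))
E
```

```text
clock: 9.12
eef_pos: [600.2, 65.0, 160.1]
tcp_rot: [3.14, -0.001, 1.462]
contact_force: [-1.2, 0.9, 7.4]
opening: 0.32
grasp_force: 52.0
t 9.12 pos [600.2  65.  160.1] rot [ 3.140e+00 -1.000e-03  1.462e+00] | rz(pi) -0.0002 shift(25mm) [-13.011  -0.018   0.045] F [-1.2  0.9  7.4] open 0.32
held
17.5 63 [601.  103.7] 3.0
42.5 109 [601.3  98.6] 1.3
67.5 178 [601.2  93.1] 1.4
89.0 163 [600.7  87.9] 1.3
B
17.5 152 [440.  170.8] 1.6
42.5 164 [439.9 170.4] 1.2
67.5 175 [440.3 170.3] 1.2
89.0 129 [439.8 170.3] 1.1
```

The bottle pivoted about 12° in the pads and its foot lagged behind. I'll release it, let it right itself, and regrip with the fingers in line with the travel so the flat pads resist tilting.

```bash
python3 -m inch '[[0,0,0,0,0,0,0.62],[0,0,0,0,0,0,0.55],[0,0,0,0,0,0,0.4],[0,0,0,0,0,0,0.2],[0,0,0,0,0,0,0.1],[0,0,0,0,0,-0.6,0],[0,0,0,0,0,-1,0],[0,0,0,0,0,-1,0]]'
python3 -m inch '[[0,0,-0.038,0,0,-0.4,0],[0,0,-0.038,0,0,0,0],[0,0,-0.038,0,0,0,0],[0,0,-0.038,0,0,0,0],[0,0,-0.038,0,0,0,0],[0,0,-0.038,0,0,0,0],[0,0,-0.038,0,0,0,0],[0,0,-0.038,0,0,0,0]]'
python3 -m inch '[[0,0,-0.038,0,0,0,0],[0,0,-0.038,0,0,0,0],[0,0,-0.038,0,0,0,0],[0,0,-0.038,0,0,0,0],[0,0,-0.038,0,0,0,0],[0,0,-0.006,0,0,0,0],[0,0,0,0,0,0,0]]'
python3 - <<'E'
from meas import *
W=world(grab_frame('scene')); axis(W,(600,90)); caps(W,165,178,(380,900,50,400))
W=world(grab_frame('wrist')); caps(W,162,178,(500,700,20,150))
go([600,95,158],3.034)
E
```

```text
clock: 9.83
eef_pos: [598.6, 64.2, 223.8]
tcp_rot: [-3.139, 0.001, 1.462]
contact_force: [-0.2, -0.1, 0.3]
opening: 1.0
grasp_force: 0.0
clock: 10.5
eef_pos: [599.3, 64.3, 233.9]
tcp_rot: [-3.141, -0.0, 2.423]
contact_force: [0.4, 0.2, 0.6]
opening: 1.001
grasp_force: 0.0
clock: 11.08
eef_pos: [599.3, 64.3, 233.9]
tcp_rot: [-3.142, -0.0, 3.031]
contact_force: [0.4, -0.5, 0.8]
opening: 1.004
grasp_force: 0.0
17.5 152 [601.7 108.1] 1.3
42.5 166 [601.8 109.4] 1.1
67.5 186 [601.7 109.3] 1.0
89.0 140 [601.2 109.1] 1.1
92 px [351. 208.] med [440.4 170.8 169.6] mean [442.4 171.4 169.8] min [426.1 155.9 165.2] max [454.7 185.6 174. ]
110 px [297. 236.] med [603.  109.1 169.4] mean [603.9 110.3 170. ] min [587.5  93.9 165.5] max [618.6 124.2 173.3]
100 px [406. 242.] med [488.  328.2 169.1] mean [488.6 328.6 169.1] min [473.5 313.9 165.1] max [502.5 342.5 173. ]
1326 px [338. 214.] med [602.  108.5 167.4] mean [600.9 108.1 170.3] min [587.2  93.9 162. ] max [616.8 123.1 172.8]
t 11.18 pos [599.4  64.3 233.9] rot [-3.142 -0.     3.03 ] | rz(pi) -0.0014 shift(25mm) [0.107 1.223 3.037] F [0.7 0.3 0.5] open 0.996
```

```bash
python3 -m inch '[[0,0,-0.001,0.05,0.5,0,0],[0,0,0,0.06,0.8,0,0],[0,0,0,0,0.49,0,0],[0,0,0,0,0,0.5,0.1],[0,0,0,0,0,0.9,0.2],[0,0,0,0,0,0.9,0.3],[0,0,0,0,0,0.6,0.4],[0,0,0,0,0,0.2,0.4]]' 100
python3 -m inch '[[0,0,0,0,0,0,0.5],[0,0,0,0,0,0,0.6],[0,0,0,0,0,0,1],[0,0,0,0,0,0,1],[0,0,0,0,0,0,1],[0,0,0,0,0,0,1]]'
python3 - <<'E'
from meas import *
W=world(grab_frame('scene')); axis(W,(601.5,109))
go([593.2,4.2,160],3.034); go([564.8,-258.3,160],3.034)
E
```

```text
clock: 11.85
eef_pos: [599.4, 108.9, 153.1]
tcp_rot: [-3.14, -0.004, 3.036]
contact_force: [-0.2, -0.7, 0.4]
opening: 0.599
grasp_force: 0.0
clock: 12.35
eef_pos: [602.2, 109.1, 157.7]
tcp_rot: [3.141, 0.002, 3.036]
contact_force: [-0.4, -1.1, 6.3]
opening: 0.297
grasp_force: 99.0
17.5 162 [602.2 108.2] 1.2
42.5 164 [602.2 109.1] 1.0
67.5 179 [602.3 109.3] 1.0
89.0 144 [601.5 109.2] 1.1
t 12.4 pos [602.2 109.1 157.7] rot [3.141e+00 2.000e-03 3.036e+00] | rz(pi) 0.0007 shift(25mm) [-0.091 -4.212 -0.091] F [ 0.5 -1.7  6.5] open 0.301
t 12.4 pos [602.2 109.1 157.7] rot [3.141e+00 2.000e-03 3.036e+00] | rz(pi) 0.0007 shift(25mm) [ -0.089 -14.773  -0.091] F [ 0.5 -1.7  6.5] open 0.301
```

```bash
python3 -m inch '[[0,0,0,0,0,-0.06,1],[0,0,0,-0.05,-0.15,0,1],[0,0,0,-0.04,-0.3,0,1],[0,0,0,0,-0.4,0,1],[0,0,0,0,-0.4,0,1],[0,0,0,0,-0.4,0,1],[0,0,0,0,-0.4,0,1],[0,0,0,0,-0.4,0,1]]'
python3 - <<'E'
from meas import *
W=world(grab_frame('scene')); axis(W,(596,48))
go([593.2,4.2,160],3.034); go([564.8,-258.3,160],3.034)
E
```

```text
clock: 13.07
eef_pos: [596.8, 46.5, 157.8]
tcp_rot: [-3.141, -0.0, 3.036]
contact_force: [-0.4, 0.1, -1.4]
opening: 0.301
grasp_force: 99.2
17.5 159 [596.6  46.7] 1.4
42.5 176 [596.7  46.6] 1.0
67.5 184 [596.6  46.6] 1.0
89.0 127 [596.5  46.5] 1.1
t 13.12 pos [596.6  44.9 157.8] rot [-3.140e+00 -1.000e-03  3.036e+00] | rz(pi) 0.0006 shift(25mm) [-0.04  -1.633 -0.087] F [-0.2 -2.3 -2.1] open 0.299
t 13.12 pos [596.6  44.9 157.8] rot [-3.140e+00 -1.000e-03  3.036e+00] | rz(pi) 0.0006 shift(25mm) [ -0.038 -12.194  -0.087] F [-0.2 -2.3 -2.1] open 0.299
```

Upright and on line. I slide it in through the mouth in short stages, watching the force.

```bash
python3 -m inch '[[0,0,0,-0.02,-0.4,0,1],[0,0,0,-0.02,-0.4,0,1],[0,0,0,0,-0.4,0,1],[0,0,0,0,-0.4,0,1],[0,0,0,0,-0.4,0,1],[0,0,0,0,-0.4,0,1],[0,0,0,0,-0.4,0,1],[0,0,0,0,-0.4,0,1]]'
python3 -c "
from h import *
go([564.8,-258.3,160],3.034)"
```

```text
clock: 13.78
eef_pos: [589.6, -32.8, 157.9]
tcp_rot: [-3.141, -0.0, 3.036]
contact_force: [0.4, -0.3, -5.1]
opening: 0.298
grasp_force: 99.1
t 13.78 pos [589.6 -32.8 157.9] rot [-3.141 -0.     3.036] | rz(pi) 0.0008 shift(25mm) [ 0.017 -9.075 -0.084] F [ 0.4 -0.3 -5.1] open 0.298
```

```bash
python3 -m inch '[[0,0,0,0,-0.3,0,1],[0,0,0,0,-0.3,0,1],[0,0,0,0,-0.3,0,1],[0,0,0,0,-0.3,0,1],[0,0,0,0,-0.3,0,1],[0,0,0,0,-0.3,0,1],[0,0,0,0,-0.2,0,1],[0,0,0,0,0,0,1]]'
python3 - <<'E'
from meas import *
go([564.8,-258.3,160],3.034)
f=grab_frame('scene');save('scene4',f)
W=world(grab_frame('wrist')); caps(W,162,178,(500,700,-200,0))
E
```

```text
clock: 14.45
eef_pos: [584.5, -82.5, 158.0]
tcp_rot: [-3.141, 0.0, 3.036]
contact_force: [0.0, -1.0, -4.1]
opening: 0.296
grasp_force: 99.1
t 14.45 pos [584.5 -82.5 158. ] rot [-3.141  0.     3.036] | rz(pi) 0.0006 shift(25mm) [ 0.027 -7.077 -0.081] F [ 0.  -1.  -4.1] open 0.296
3247 px [276. 262.] med [584.5 -84.5 170. ] mean [581.5 -82.4 170.7] min [ 569.7 -107.6  162. ] max [599.2 -61.5 178. ]
109 px [327. 257.] med [579.8 -57.8 172.9] mean [579.9 -57.9 173.5] min [579.  -60.6 167.8] max [580.7 -55.1 178. ]
128 px [385. 373.] med [664.2 -26.7 163. ] mean [663.6 -26.9 162.8] min [656.6 -34.  162. ] max [671.8 -19.4 164. ]
```

View pics/scene4.png

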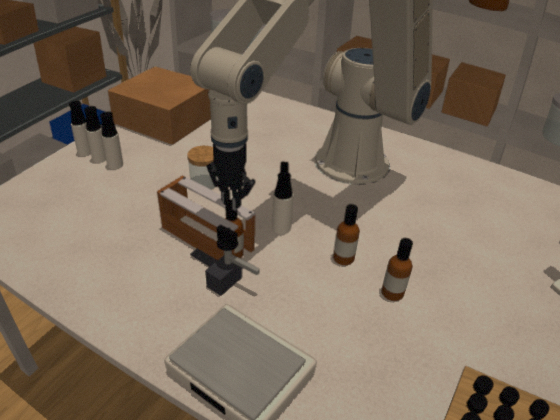

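The bottle is in the mouth between the posts (cap about (232,213)), with almost no force. I keep sliding.

```bash
python3 -m inch '[[0,0,0,0,-0.3,0,1],[0,0,0,0,-0.4,0,1],[0,0,0,0,-0.5,0,1],[0,0,0,0,-0.5,0,1],[0,0,0,0,-0.5,0,1],[0,0,0,0,-0.5,0,1],[0,0,0,0,-0.5,0,1],[0,0,0,0,-0.5,0,1]]'
```

```text
clock: 15.22
eef_pos: [574.6, -175.0, 158.0]
tcp_rot: [-3.142, -0.0, 3.036]
contact_force: [-0.4, 0.6, -3.9]
opening: 0.299
grasp_force: 99.1
```

```bash
python3 -m inch '[[0,0,0,0,-0.5,0,1],[0,0,0,0,-0.5,0,1],[0,0,0,0,-0.5,0,1],[0,0,0,0,-0.5,0,1],[0,0,0,0,-0.5,0,1],[0,0,0,0,-0.4,0,1],[0,0,0,0,-0.2,0,1],[0,0,0,0,0,0,1]]'
python3 - <<'E'
from meas import *
go([564.8,-258.3,160],3.034)
W=world(grab_frame('scene')); caps(W,165,178,(380,900,100,400)); 
W=world(grab_frame('top')); caps(W,165,178,(380,900,100,400)); 
E
```

```text
clock: 15.88
eef_pos: [566.6, -251.7, 158.0]
tcp_rot: [-3.141, 0.0, 3.035]
contact_force: [0.1, 0.3, -4.4]
opening: 0.299
grasp_force: 99.1
t 15.88 pos [ 566.6 -251.7  158. ] rot [-3.141  0.     3.035] | rz(pi) 0.0004 shift(25mm) [ 0.043 -0.269 -0.082] F [ 0.1  0.3 -4.4] open 0.299
93 px [351. 208.] med [442.3 170.8 169.5] mean [442.6 171.8 169.8] min [427.2 155.5 165.4] max [457.4 186.1 173.6]
99 px [406. 242.] med [487.2 328.4 169.4] mean [488.8 328.8 169.5] min [472.3 314.4 165.2] max [502.2 342.3 173.6]
124 px [137. 215.] med [484.6 330.1 170.2] mean [484.8 328.8 170.6] min [469.9 314.4 165.3] max [499.3 345.9 175. ]
118 px [199. 236.] med [438.4 173.3 170.2] mean [438.2 173.2 170.2] min [424.6 158.6 165.2] max [452.2 188.  175.2]
```

```bash
python3 -m inch '[[0,0,0,0,-0.1,0,1],[0,0,0,0,-0.1,0,1],[0,0,0,0,0,0.03,0.8],[0,0,0,0,0,0,0.55],[0,0,0,0,0,0,0.45],[0,0,0,0,0,-0.2,0.4],[0,0,0,0,0,-0.7,0.4],[0,0,0,0,0,-1,0.4]]'
python3 -m inch '[[0,0,0,0,0,-1,0.4],[0,0,0,0,0,-0.9,0.4],[0,0,0,0,0,0,0.4],[0,0,0,0,0,0,0.4]]'
python3 - <<'E'
from meas import *
W=world(grab_frame('wrist')); caps(W,162,178,(500,640,-320,-200))
W=world(grab_frame('scene')); caps(W,165,178,(380,900,-320,400))
go([440,172,250],3.034)
E
```

```text
clock: 16.65
eef_pos: [565.1, -254.8, 203.8]
tcp_rot: [3.14, -0.003, 3.037]
contact_force: [-0.5, -0.0, 0.4]
opening: 0.6
grasp_force: 0.0
clock: 16.98
eef_pos: [567.1, -255.8, 254.3]
tcp_rot: [-3.14, 0.004, 3.037]
contact_force: [-0.8, -0.3, -0.3]
opening: 0.602
grasp_force: 0.0
1094 px [278. 209.] med [ 566.7 -255.9  167.5] mean [ 565.6 -255.8  170.4] min [ 551.8 -270.6  162. ] max [ 581.6 -241.2  173.1]
76 px [180. 178.] med [ 568.2 -255.1  169.2] mean [ 570.4 -253.4  169.1] min [ 552.5 -270.2  165. ] max [ 583.9 -240.   173.4]
52 px [284. 181.] med [433.5 -23.  171.5] mean [436.8 -20.9 171. ] min [422.3 -38.7 165.2] max [444.6  -7.4 177.8]
92 px [351. 208.] med [441.7 170.9 169.5] mean [443.1 171.6 170.1] min [425.9 156.8 165.3] max [457.5 185.  173.8]
103 px [406. 242.] med [487.8 328.1 169.4] mean [489.2 328.4 169.3] min [472.5 314.  165.2] max [503.1 342.3 173.6]
t 17.08 pos [ 565.8 -255.2  251.8] rot [ 3.141e+00 -1.000e-03  3.036e+00] | rz(pi) 0.0008 shift(25mm) [ 6.839 16.45   0.074] F [-0.1 -0.3  0.3] open 0.6
```

```bash
python3 -m inch '[[0,0,0,0.2,0.5,0,0.2],[0,0,0,0.4,1,0,0.1],[0,0,0,0.42,1,0,0.1],[0,0,0,0.42,1,0,0.1],[0,0,0,0.42,1,0,0.1],[0,0,0,0.42,1,0,0.1],[0,0,0,0.42,1,0,0.1],[0,0,0,0.42,1,0,0.1]]'
python3 -m inch '[[0,0,0,0.42,1,0,0],[0,0,0,0.42,1,0,0],[0,0,0,0.42,1,0,0],[0,0,0,0.42,1,0,0],[0,0,0,0.42,1,0,0],[0,0,0,0.42,1,0,0],[0,0,0,0.42,1,0,0],[0,0,0,0.42,1,0,0]]'
python3 -m inch '[[0,0,0,0.3,0.6,0,0],[0,0,0,0.2,0.3,0,0],[0,0,0,0,0,0,0],[0,0,0,0,0,0,0]]'
python3 - <<'E'
from meas import *
W=world(grab_frame('wrist')); caps(W,162,178,(380,520,100,260))
go([440,172,158],3.034)
E
```

```text
clock: 17.75
eef_pos: [506.6, -59.0, 251.1]
tcp_rot: [3.141, -0.002, 3.036]
contact_force: [0.7, 0.3, -0.2]
opening: 0.898
grasp_force: 0.0
clock: 18.42
eef_pos: [443.9, 148.2, 251.2]
tcp_rot: [-3.141, -0.002, 3.036]
contact_force: [0.6, -0.3, -0.1]
opening: 1.002
grasp_force: 0.0
clock: 18.75
eef_pos: [435.1, 170.4, 251.7]
tcp_rot: [-3.141, -0.001, 3.038]
contact_force: [-0.7, 0.0, -0.7]
opening: 1.002
grasp_force: 0.0
1097 px [279. 215.] med [439.  171.3 167.7] mean [438.1 171.4 170.5] min [424.4 156.9 162. ] max [453.6 185.8 173.3]
t 18.8 pos [435.5 170.  251.9] rot [-3.141 -0.     3.037] | rz(pi) 0.0009 shift(25mm) [-0.17   0.099  3.754] F [ 0.5  0.  -0.6] open 1.003
```

```bash
python3 -m inch '[[0,0,0,-0.135,0.08,0.5,0],[0,0,0,0,0,0.9,0.1],[0,0,0,0,0,0.9,0.3],[0,0,0,0,0,0.8,0.4],[0,0,0,0,0,0.4,0.4],[0,0,0,0,0,0.2,0.4],[0,0,0,0,0,0,0.5],[0,0,0,0,0,0,0.6]]' 100
python3 -m inch '[[0,0,0,0,0,0,1],[0,0,0,0,0,0,1],[0,0,0,0,0,0,1],[0,0,0,0,0,-0.1,1],[0,0,0,0,0,-0.1,1],[0,0,0,0,0,0,1]]'
python3 - <<'E'
from meas import *
W=world(grab_frame('scene')); axis(W,(440,172))
go([604.6,109.6,160],3.034)
E
```

```text
clock: 19.47
eef_pos: [439.8, 172.0, 160.3]
tcp_rot: [3.141, 0.001, 3.036]
contact_force: [0.6, 0.3, -1.0]
opening: 0.402
grasp_force: 0.0
clock: 19.97
eef_pos: [439.4, 172.3, 165.4]
tcp_rot: [3.141, 0.001, 3.036]
contact_force: [1.1, -0.4, -4.3]
opening: 0.286
grasp_force: 98.6
17.5 155 [438.5 170.7] 1.2
42.5 161 [439.  170.7] 1.2
67.5 168 [438.7 170.9] 1.1
89.0 125 [438.8 170.5] 1.1
t 20.02 pos [439.3 172.3 165.1] rot [3.141 0.    3.036] | rz(pi) 0.0008 shift(25mm) [-6.843 -1.784  0.204] F [-0.   0.5 -3.7] open 0.289
```

```bash
python3 -m inch '[[0,0,0,-0.15,-0.04,0,1],[0,0,0,-0.3,-0.08,0,1],[0,0,0,-0.45,-0.12,0,1],[0,0,0,-0.55,-0.14,0,1],[0,0,0,-0.6,-0.16,0,1],[0,0,0,-0.6,-0.16,0,1],[0,0,0,-0.6,-0.16,0,1],[0,0,0,-0.6,-0.16,0,1]]'
python3 -m inch '[[0,0,0,-0.6,-0.16,0,1],[0,0,0,-0.6,-0.16,0,1],[0,0,0,-0.6,-0.15,0,1],[0,0,0,-0.5,-0.13,0,1],[0,0,0,-0.35,-0.08,0,1],[0,0,0,-0.2,-0.05,0,1],[0,0,0,-0.1,0,0,1],[0,0,0,0,0,0,1]]'
python3 - <<'E'
from meas import *
W=world(grab_frame('scene')); axis(W,(604,110))
go([604.6,109.6,160],3.034);go([571.5,-195.6,160],3.034)
E
```

```text
clock: 20.68
eef_pos: [534.5, 135.7, 164.5]
tcp_rot: [-3.142, 0.0, 3.036]
contact_force: [-0.1, 0.8, -4.4]
opening: 0.29
grasp_force: 98.7
clock: 21.35
eef_pos: [603.9, 110.8, 164.5]
tcp_rot: [-3.142, -0.0, 3.036]
contact_force: [-0.4, -0.5, -4.3]
opening: 0.29
grasp_force: 98.7
17.5 158 [603.1 109.1] 1.6
42.5 167 [602.8 110.1] 1.0
67.5 177 [603.  110.8] 1.0
89.0 141 [602.6 110.6] 1.0
t 21.4 pos [603.4 110.9 164.5] rot [-3.142e+00 -1.000e-03  3.036e+00] | rz(pi) 0.0008 shift(25mm) [-0.055 -0.047  0.181] F [-0.5 -0.4 -3.4] open 0.293
t 21.4 pos [603.4 110.9 164.5] rot [-3.142e+00 -1.000e-03  3.036e+00] | rz(pi) 0.0008 shift(25mm) [ -0.05  -12.327   0.181] F [-0.5 -0.4 -3.4] open 0.293
```

```bash
python3 -m inch '[[0,0,0,-0.03,0,0.07,1],[0,0,0,-0.02,-0.15,0.07,1],[0,0,0,0,-0.3,0,1],[0,0,0,0,-0.5,0,1],[0,0,0,0,-0.5,0,1],[0,0,0,0,-0.5,0,1],[0,0,0,0,-0.5,0,1],[0,0,0,0,-0.4,0,1]]'
python3 -m inch '[[0,0,0,0,-0.4,0,1],[0,0,0,0,-0.4,0,1],[0,0,0,0,-0.4,0,1],[0,0,0,0,-0.4,0,1],[0,0,0,0,-0.4,0,1],[0,0,0,0,-0.4,0,1],[0,0,0,0,-0.3,0,1],[0,0,0,0,-0.2,0,1]]'
python3 - <<'E'
from meas import *
go([571.5,-195.6,160],3.034)
W=world(grab_frame('scene')); caps(W,165,178,(380,900,-320,-200));caps(W,165,178,(380,900,0,400))
E
```

```text
clock: 22.07
eef_pos: [597.2, 37.9, 161.3]
tcp_rot: [-3.141, -0.0, 3.035]
contact_force: [0.5, 0.8, -2.0]
opening: 0.29
grasp_force: 99.1
clock: 22.73
eef_pos: [589.8, -33.2, 161.3]
tcp_rot: [-3.142, 0.0, 3.036]
contact_force: [0.6, 2.1, -1.3]
opening: 0.287
grasp_force: 99.2
t 22.73 pos [589.8 -33.2 161.3] rot [-3.142  0.     3.036] | rz(pi) 0.0006 shift(25mm) [ 0.031 -6.536  0.052] F [ 0.6  2.1 -1.3] open 0.287
76 px [180. 178.] med [ 569.  -255.4  168.6] mean [ 570.4 -254.4  168.8] min [ 554.3 -269.4  165.1] max [ 583.7 -241.5  172. ]
102 px [406. 242.] med [487.8 328.  168.9] mean [489.  328.4 169.3] min [472.8 313.8 165.4] max [502.8 342.2 172.4]
```

```bash
python3 -m inch '[[0,0,0,0.01,-0.3,0,1],[0,0,0,0.01,-0.4,0,1],[0,0,0,0.01,-0.5,0,1],[0,0,0,0,-0.5,0,1],[0,0,0,0,-0.5,0,1],[0,0,0,0,-0.5,0,1],[0,0,0,0,-0.5,0,1],[0,0,0,0,-0.5,0,1]]'
python3 -m inch '[[0,0,0,0,-0.5,0,1],[0,0,0,0,-0.5,0,1],[0,0,0,0,-0.5,0,1],[0,0,0,0,-0.5,0,1],[0,0,0,0,-0.3,0,1],[0,0,0,0,-0.2,0,1],[0,0,0,0,0,0,1]]'
python3 - <<'E'
from meas import *
go([571.5,-195.6,160],3.034)
W=world(grab_frame('scene')); caps(W,165,178,(380,900,-320,-200))
E
```

```text
clock: 23.45
eef_pos: [579.7, -125.3, 161.8]
tcp_rot: [3.141, 0.001, 3.036]
contact_force: [0.7, 2.4, -2.6]
opening: 0.287
grasp_force: 99.3
clock: 24.03
eef_pos: [572.7, -187.9, 161.3]
tcp_rot: [-3.141, 0.0, 3.036]
contact_force: [1.3, 0.6, 4.3]
opening: 0.292
grasp_force: 100.5
t 24.03 pos [ 572.7 -187.9  161.3] rot [-3.141  0.     3.036] | rz(pi) 0.0005 shift(25mm) [ 0.014 -0.313  0.051] F [1.3 0.6 4.3] open 0.292
69 px [180. 177.] med [ 570.1 -254.3  168.9] mean [ 569.8 -254.4  169.3] min [ 554.6 -269.3  165.6] max [ 585.7 -239.2  172.3]
17 px [193. 184.] med [ 577.3 -206.7  172.1] mean [ 579.6 -204.2  172.5] min [ 569.4 -213.3  166.7] max [ 585.3 -200.1  177.5]
```

```bash
python3 -m inch '[[0,0,0,0,0,0,0.8],[0,0,0,0,0,0,0.55],[0,0,0,0,0,0,0.45],[0,0,0,0,0,-0.2,0.4],[0,0,0,0,0,-0.7,0.4],[0,0,0,0,0,-1,0.4],[0,0,0,0,0,-1,0.4],[0,0,0,0,0,-0.9,0.4]]'
python3 -m inch '[[0,0,0,0,0,0,0.4],[0,0,0,0,0,0,0.4]]'
python3 - <<'E'
from meas import *
f=grab_frame('wrist');save('wrist3',f);W=world(f); caps(W,162,178,(500,640,-320,-100))
W=world(grab_frame('scene')); caps(W,165,178,(380,900,-320,400))
go([486.5,329,250],3.034)
E
```

```text
clock: 24.75
eef_pos: [572.7, -186.0, 257.7]
tcp_rot: [-3.142, -0.0, 3.037]
contact_force: [0.8, 0.6, 0.2]
opening: 0.603
grasp_force: 0.0
clock: 24.92
eef_pos: [573.5, -186.3, 257.8]
tcp_rot: [-3.141, 0.003, 3.037]
contact_force: [0.1, 0.3, -0.1]
opening: 0.602
grasp_force: 0.0
1063 px [276. 207.] med [ 572.4 -187.9  167.5] mean [ 571.2 -187.7  170.5] min [ 557.5 -202.5  162.1] max [ 587.3 -173.3  172.9]
1100 px [192. 208.] med [ 566.5 -255.7  167.5] mean [ 565.7 -254.9  170.3] min [ 551.9 -270.7  162. ] max [ 581.  -240.8  172.9]
72 px [180. 177.] med [ 569.6 -254.1  168.6] mean [ 569.7 -254.1  168.9] min [ 555.  -270.4  165.1] max [ 584.2 -237.7  172.2]
50 px [284. 181.] med [432.4 -22.7 171.5] mean [436.6 -19.9 171.3] min [421.7 -37.3 165. ] max [443.   -8.1 177.9]
72 px [199. 187.] med [ 575.1 -187.6  168.7] mean [ 575.2 -186.   168.7] min [ 560.5 -203.1  165.3] max [ 589.7 -172.   172. ]
102 px [406. 242.] med [487.3 328.2 168.7] mean [489.1 328.5 169.3] min [471.1 314.  165.1] max [503.5 342.3 172.3]
t 25.02 pos [ 572.3 -186.   255.5] rot [ 3.141e+00 -1.000e-03  3.037e+00] | rz(pi) 0.0008 shift(25mm) [ 5.624 20.111  0.222] F [-0.   0.4 -0.2] open 0.6
```

View pics/wrist3.png

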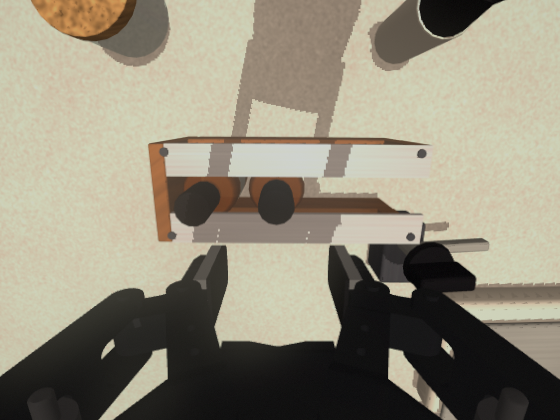

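The wrist view shows both bottles upright under the rails (caps at (197,203) and (276,205)) and the gate open. Next I fetch the third bottle.

```bash
python3 -m inch '[[0,0,0,0.15,0.5,0,0.2],[0,0,0,0.28,1,0,0.1],[0,0,0,0.28,1,0,0.1],[0,0,0,0.28,1,0,0.1],[0,0,0,0.28,1,0,0.1],[0,0,0,0.28,1,0,0.1],[0,0,0,0.28,1,0,0.1],[0,0,0,0.28,1,0,0.1]]'
python3 -m inch '[[0,0,0,0.28,1,0,0],[0,0,0,0.28,1,0,0],[0,0,0,0.28,1,0,0],[0,0,0,0.28,1,0,0],[0,0,0,0.28,1,0,0],[0,0,0,0.28,1,0,0],[0,0,0,0.28,1,0,0],[0,0,0,0.28,1,0,0]]'
python3 -m inch '[[0,0,0,0.28,1,0,0],[0,0,0,0.28,1,0,0],[0,0,0,0.28,1,0,0],[0,0,0,0.28,0.9,0,0],[0,0,0,0.15,0.6,0,0],[0,0,0,0,0.2,0,0],[0,0,0,0,0,0,0],[0,0,0,0,0,0,0]]'
python3 - <<'E'
from meas import *
W=world(grab_frame('wrist')); caps(W,162,178,(420,560,250,420))
W=world(grab_frame('scene')); caps(W,165,178,(380,900,0,420))
go([486,329,160],3.034)
E
```

```text
clock: 25.68
eef_pos: [538.6, 7.5, 255.0]
tcp_rot: [-3.142, -0.002, 3.036]
contact_force: [0.1, -0.5, -0.0]
opening: 0.9
grasp_force: 0.0
clock: 26.35
eef_pos: [503.8, 211.9, 255.0]
tcp_rot: [-3.141, -0.002, 3.037]
contact_force: [0.8, 0.8, -0.3]
opening: 1.0
grasp_force: 0.0
clock: 27.02
eef_pos: [486.0, 330.0, 255.7]
tcp_rot: [-3.14, -0.001, 3.037]
contact_force: [0.2, 0.1, 0.3]
opening: 0.998
grasp_force: 0.0
1074 px [276. 209.] med [485.8 328.3 167.6] mean [484.7 328.4 170.5] min [470.8 313.8 162.3] max [500.8 342.8 173. ]
98 px [406. 242.] med [487.2 328.1 169.1] mean [489.  328.4 169.6] min [471.6 314.3 165. ] max [502.8 341.8 173.3]
t 27.12 pos [486.3 329.5 256. ] rot [-3.141 -0.     3.036] | rz(pi) 0.0005 shift(25mm) [ 0.008 -0.022  3.841] F [ 0.   0.2 -0.1] open 1.003
```

```bash
python3 -m inch '[[0,0,0,0,-0.03,0.5,0],[0,0,0,0,0,0.9,0.1],[0,0,0,0,0,0.9,0.3],[0,0,0,0,0,0.9,0.4],[0,0,0,0,0,0.4,0.4],[0,0,0,0,0,0.24,0.4],[0,0,0,0,0,0,0.5],[0,0,0,0,0,0,0.6]]' 100
python3 -m inch '[[0,0,0,0,0,0,1],[0,0,0,0,0,0,1],[0,0,0,0,0,0,1],[0,0,0,0,0,-0.1,1],[0,0,0,0,0,-0.1,1],[0,0,0,0,0,0,1]]'
python3 - <<'E'
from meas import *
W=world(grab_frame('scene')); axis(W,(486,329))
go([604.6,109.6,161],3.034)
E
```

```text
clock: 27.78
eef_pos: [486.6, 329.9, 161.0]
tcp_rot: [3.141, 0.001, 3.036]
contact_force: [0.1, 1.0, -0.1]
opening: 0.404
grasp_force: 0.0
clock: 28.28
eef_pos: [486.0, 330.0, 165.7]
tcp_rot: [3.141, 0.0, 3.036]
contact_force: [-0.7, 1.1, -5.5]
opening: 0.284
grasp_force: 98.6
17.5 166 [484.1 327.9] 1.2
42.5 177 [484.4 328. ] 1.1
67.5 177 [484.6 328.2] 1.0
89.0 138 [484.8 328.4] 1.1
t 28.33 pos [485.9 330.  165.4] rot [ 3.141 -0.     3.037] | rz(pi) 0.0008 shift(25mm) [-5.666 -8.254  0.175] F [-0.  -1.3 -5.6] open 0.284
```

```bash
python3 -m inch '[[0,0,0,-0.1,-0.15,0,1],[0,0,0,-0.2,-0.3,0,1],[0,0,0,-0.35,-0.5,0,1],[0,0,0,-0.4,-0.58,0,1],[0,0,0,-0.4,-0.58,0,1],[0,0,0,-0.4,-0.58,0,1],[0,0,0,-0.4,-0.58,0,1],[0,0,0,-0.4,-0.58,0,1]]'
python3 -m inch '[[0,0,0,-0.4,-0.58,0,1],[0,0,0,-0.4,-0.58,0,1],[0,0,0,-0.4,-0.58,0,1],[0,0,0,-0.4,-0.58,0,1],[0,0,0,-0.4,-0.58,0,1],[0,0,0,-0.4,-0.58,0,1],[0,0,0,-0.3,-0.4,0,1],[0,0,0,-0.15,-0.2,0,1]]'
python3 -m inch '[[0,0,0,0,0,0,1],[0,0,0,0,0,0,1]]'
python3 - <<'E'
from meas import *
W=world(grab_frame('scene')); axis(W,(603,108))
go([604.6,109.6,161],3.034);go([578.9,-127,161],3.034)
E
```

```text
clock: 29.0
eef_pos: [542.2, 225.6, 165.0]
tcp_rot: [-3.141, -0.0, 3.036]
contact_force: [-0.2, 0.1, -4.7]
opening: 0.283
grasp_force: 98.8
clock: 29.67
eef_pos: [602.7, 116.3, 165.0]
tcp_rot: [-3.141, 0.0, 3.035]
contact_force: [0.7, -0.2, -6.2]
opening: 0.286
grasp_force: 98.9
clock: 29.83
eef_pos: [601.8, 118.3, 165.0]
tcp_rot: [3.141, -0.001, 3.036]
contact_force: [-0.7, 0.9, -4.4]
opening: 0.285
grasp_force: 98.9
17.5 154 [599.5 115.7] 1.5
42.5 165 [599.8 116.1] 1.0
67.5 165 [600.2 117. ] 1.0
89.0 140 [599.6 117.4] 1.0
t 29.88 pos [601.5 118.7 165. ] rot [ 3.141e+00 -1.000e-03  3.036e+00] | rz(pi) 0.0007 shift(25mm) [-0.162 -0.35   0.162] F [-0.6 -0.8 -5.4] open 0.286
t 29.88 pos [601.5 118.7 165. ] rot [ 3.141e+00 -1.000e-03  3.036e+00] | rz(pi) 0.0007 shift(25mm) [-0.156 -9.869  0.162] F [-0.6 -0.8 -5.4] open 0.286
```

```bash
python3 -m inch '[[0,0,0,-0.09,0,0.07,1],[0,0,0,-0.09,-0.2,0.07,1],[0,0,0,0,-0.4,0,1],[0,0,0,0,-0.5,0,1],[0,0,0,0,-0.5,0,1],[0,0,0,0,-0.5,0,1],[0,0,0,0,-0.5,0,1],[0,0,0,0,-0.4,0,1]]'
python3 -m inch '[[0,0,0,0,-0.4,0,1],[0,0,0,0,-0.4,0,1],[0,0,0,0,-0.4,0,1],[0,0,0,0,-0.4,0,1],[0,0,0,0,-0.4,0,1],[0,0,0,0,-0.4,0,1],[0,0,0,0,-0.3,0,1],[0,0,0,0,-0.2,0,1]]'
python3 - <<'E'
from meas import *
go([578.9,-127,161],3.034)
W=world(grab_frame('scene')); caps(W,165,178,(380,900,-320,-150));caps(W,165,178,(380,900,0,400))
E
```

```text
clock: 30.55
eef_pos: [598.4, 41.5, 161.9]
tcp_rot: [-3.142, 0.0, 3.036]
contact_force: [-0.2, 2.4, -2.1]
opening: 0.283
grasp_force: 99.5
clock: 31.22
eef_pos: [591.0, -29.8, 161.9]
tcp_rot: [3.142, 0.0, 3.036]
contact_force: [-0.6, 3.2, 1.6]
opening: 0.289
grasp_force: 99.9
t 31.22 pos [591.  -29.8 161.9] rot [3.142 0.    3.036] | rz(pi) 0.0006 shift(25mm) [ 0.064 -3.918  0.036] F [-0.6  3.2  1.6] open 0.289
74 px [180. 178.] med [ 568.9 -254.2  168.7] mean [ 570.  -254.2  168.8] min [ 554.3 -267.2  165.2] max [ 583.5 -241.3  172.3]
76 px [199. 187.] med [ 574.4 -186.9  168.4] mean [ 575.8 -185.4  168.9] min [ 558.8 -201.9  165.2] max [ 590.  -171.9  171.5]
```

```bash
python3 -m inch '[[0,0,0,0.02,-0.4,-0.02,1],[0,0,0,0.02,-0.5,0,1],[0,0,0,0,-0.5,0,1],[0,0,0,0,-0.5,0,1],[0,0,0,0,-0.5,0,1],[0,0,0,0,-0.5,0,1],[0,0,0,0,-0.5,0,1],[0,0,0,0,-0.3,0,1]]'
python3 -m inch '[[0,0,0,0,-0.15,0,1],[0,0,0,0,0,0,1],[0,0,0,0,0,0,1]]'
python3 - <<'E'
from meas import *
go([578.9,-127,161],3.034)
E
```

```text
clock: 31.93
eef_pos: [579.9, -122.7, 162.1]
tcp_rot: [-3.141, -0.0, 3.036]
contact_force: [-0.1, 0.7, -4.6]
opening: 0.282
grasp_force: 99.2
clock: 32.18
eef_pos: [579.8, -124.7, 162.2]
tcp_rot: [-3.141, -0.0, 3.036]
contact_force: [0.1, -1.1, -3.6]
opening: 0.284
grasp_force: 99.3
t 32.18 pos [ 579.8 -124.7  162.2] rot [-3.141 -0.     3.036] | rz(pi) 0.0007 shift(25mm) [ 0.027 -0.097  0.048] F [ 0.1 -1.1 -3.6] open 0.284
```

```bash
python3 -m inch '[[0,0,0,0,0,0.03,0.8],[0,0,0,0,0,0,0.55],[0,0,0,0,0,0,0.45],[0,0,0,0,0,-0.2,0.4],[0,0,0,0,0,-0.7,0.4],[0,0,0,0,0,-1,0.4],[0,0,0,0,0,-1,0.4],[0,0,0,0,0,-0.8,0.4]]'
python3 -m inch '[[0,0,0.038,0,0,0,0.2],[0,0,0.038,0,0,0,0.1],[0,0,0.038,0,0,0,0.1],[0,0,0.038,0,0,0,0.1],[0,0,0.038,0,0,0,0.1],[0,0,0.038,0,0,0,0],[0,0,0.038,0,0,0,0],[0,0,0.038,0,0,0,0]]'
python3 -m inch '[[0,0,0.038,0,0,0,0],[0,0,0.038,0,0,0,0],[0,0,0.038,0,0,0,0],[0,0,0.038,0,0,0,0],[0,0,0.022,0,0,0,0],[0,0,0,0,0,0,0]]'
python3 - <<'E'
from meas import *
f=grab_frame('top');save('top2',f)
W=world(grab_frame('scene')); caps(W,165,178,(380,900,-320,420))
go([664.5,-39.3,250],1.534)
E
```

```text
clock: 32.85
eef_pos: [580.4, -124.2, 256.3]
tcp_rot: [-3.142, 0.002, 3.037]
contact_force: [0.4, 0.3, 0.7]
opening: 0.597
grasp_force: 0.0
clock: 33.52
eef_pos: [580.1, -124.1, 254.6]
tcp_rot: [3.141, 0.0, 2.076]
contact_force: [-0.5, 0.3, 1.3]
opening: 1.002
grasp_force: 0.0
clock: 34.02
eef_pos: [580.1, -124.1, 254.5]
tcp_rot: [3.141, -0.0, 1.532]
contact_force: [-0.1, -0.7, -0.3]
opening: 1.001
grasp_force: 0.0
70 px [180. 177.] med [ 569.3 -254.7  169.2] mean [ 569.9 -254.2  169.1] min [ 554.4 -270.3  165.9] max [ 584.3 -239.   172.5]
54 px [284. 180.] med [433.9 -22.7 171.5] mean [437.  -19.9 172.1] min [423.  -36.5 165.3] max [444.8  -8.9 177.8]
71 px [199. 187.] med [ 575.1 -186.2  169.5] mean [ 575.6 -186.2  168.8] min [ 560.8 -200.5  165.5] max [ 589.5 -171.8  173.6]
85 px [218. 196.] med [ 579.8 -124.5  169.5] mean [ 581.4 -124.3  170.5] min [ 564.8 -139.3  165.2] max [ 594.8 -109.8  173.8]
t 34.12 pos [ 580.  -124.2  254.4] rot [ 3.141 -0.     1.538] | rz(pi) 0.0012 shift(25mm) [3.518 3.252 0.175] F [ 0.2 -0.7  0.6] open 1.004
```

View pics/top2.png

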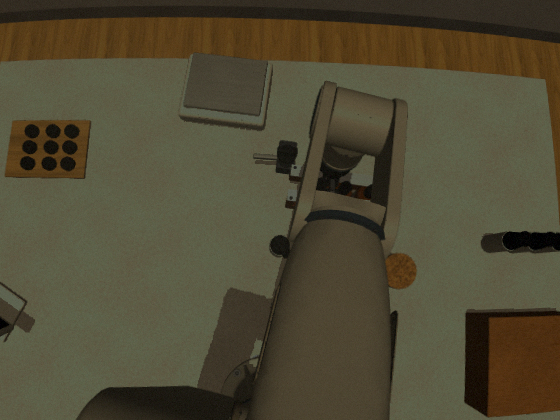

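The top view shows a clear counter with no fourth bottle and the arm open, its tip at (255,156). Back to the knob.

```bash
python3 -m inch '[[0,0,0,0.4,0.4,0,0],[0,0,0,0.8,0.75,0,0],[0,0,0,0.9,0.8,0,0],[0,0,0,0.8,0.75,0,0],[0,0,0,0.4,0.4,0,0],[0,0,0,0.2,0.15,0,0],[0,0,0,0,0,0,0],[0,0,0,0,0,0,0]]'
python3 - <<'E'
from meas import *
f=grab_frame('wrist');W=world(f)
k=(W[...,2]>154)&(W[...,2]<172)&(abs(W[...,0]-664)<30)&(abs(W[...,1]+38)<45); P=W[k][:,:2].astype(np.float32); print('knob',cv2.minAreaRect(P))
go([664.5,-39.3,158],1.534)
E
```

```text
clock: 34.78
eef_pos: [663.7, -40.1, 253.7]
tcp_rot: [-3.141, 0.0, 1.536]
contact_force: [-0.1, -1.3, -0.1]
opening: 0.996
grasp_force: 0.0
knob ((664.6641845703125, -39.613304138183594), (52.339599609375, 15.759801864624023), 87.6813735961914)
t 34.83 pos [663.5 -40.6 253.9] rot [-3.141  0.     1.535] | rz(pi) 0.0003 shift(25mm) [0.052 0.039 3.834] F [-0.8 -0.4  0.5] open 0.999
```

```bash
python3 -m inch '[[0,0,0,0.03,0.04,0.5,0],[0,0,0,0,0,0.9,0.1],[0,0,0,0,0,0.9,0.3],[0,0,0,0,0,0.9,0.4],[0,0,0,0,0,0.4,0.4],[0,0,0,0,0,0.2,0.4],[0,0,0,0,0,0,0.5],[0,0,0,0,0,0,0.7]]' 80
python3 -m inch '[[0,0,0,0,0,0,1],[0,0,0,0,0,0,1],[0,0,0,0,0,0,1],[0,0,0,0,0,0,1],[0,0,0,0,0,0,1]]'
python3 -m inch '[[0,0,-0.02,0,0,0,1],[0,0,-0.035,0,0,0,1],[0,0,-0.038,0,0,0,1],[0,0,-0.038,0,0,0,1],[0,0,-0.038,0,0,0,1],[0,0,-0.038,0,0,0,1],[0,0,-0.038,0,0,0,1],[0,0,-0.038,0,0,0,1]]'
python3 -c "
from h import *
go([664.5,-39.3,158],3.034)"
```

```text
clock: 35.5
eef_pos: [665.6, -39.5, 159.7]
tcp_rot: [3.141, 0.0, 1.534]
contact_force: [-0.2, 0.9, 0.4]
opening: 0.372
grasp_force: 0.0
clock: 35.92
eef_pos: [665.7, -39.2, 159.8]
tcp_rot: [3.14, 0.0, 1.535]
contact_force: [-0.5, -0.4, 4.5]
opening: -0.002
grasp_force: 2.1
clock: 36.58
eef_pos: [665.9, -39.2, 159.8]
tcp_rot: [3.141, 0.001, 2.43]
contact_force: [-1.6, -0.8, 3.9]
opening: 0.002
grasp_force: 2.0
t 36.58 pos [665.9 -39.2 159.8] rot [3.141e+00 1.000e-03 2.430e+00] | rz(pi) -0.1923 shift(25mm) [ 0.053 -0.01   0.071] F [-1.6 -0.8  3.9] open 0.002
```

```bash
python3 -c "
from h import *
f=grab_frame('scene');W=world(f)
cv2.imwrite('pics/crop5.png',cv2.resize(f['pixels'][150:310,150:350,::-1],None,fx=3.5,fy=3.5))
print(r.sense()['opening'],r.sense()['grasp_force'])"
```

```text
0.0028732612681389227 2.276974730193615
```

View pics/crop5.png

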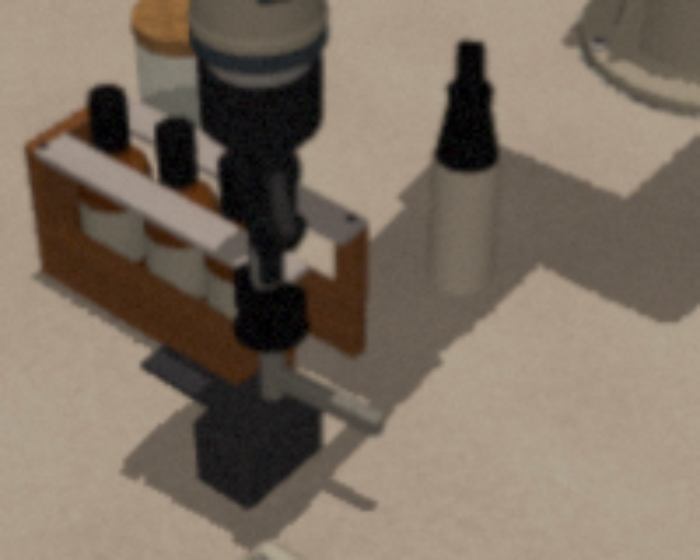

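The arm is still open and the fingers have closed without holding the bar. I open, rise and look.

```bash
python3 -m inch '[[0,0,0,0,0,0,0.6],[0,0,0,0,0,0,0.3],[0,0,0,0,0,0,0],[0,0,0,0,0,-0.4,0],[0,0,0,0,0,-1,0],[0,0,0,0,0,-1,0],[0,0,0,0,0,-0.8,0],[0,0,0,0,0,0,0]]'
python3 -m inch '[[0,0,0.038,0,0,0,0],[0,0,0.038,0,0,0,0],[0,0,0.038,0,0,0,0],[0,0,0.038,0,0,0,0],[0,0,0.038,0,0,0,0],[0,0,0.038,0,0,0,0],[0,0,0.038,0,0,0,0],[0,0,0.019,0,0,0,0]]'
python3 - <<'E'
from meas import *
f=grab_frame('wrist');save('wrist6',f);W=world(f)
k=(W[...,2]>150)&(W[...,2]<172)&(abs(W[...,0]-664)<45)&(abs(W[...,1]+38)<45); P=W[k][:,:2].astype(np.float32); print('knob',cv2.minAreaRect(P),W[k][:,2].mean())
go([664.5,-39.3,155],1.534)
E
```

```text
clock: 37.3
eef_pos: [667.4, -39.4, 244.3]
tcp_rot: [3.138, 0.005, 2.422]
contact_force: [1.2, 0.3, 0.5]
opening: 0.999
grasp_force: 0.0
clock: 37.97
eef_pos: [664.8, -39.2, 238.6]
tcp_rot: [-3.141, 0.0, 1.521]
contact_force: [0.4, -0.3, -0.0]
opening: 1.0
grasp_force: 0.0
knob ((664.4479370117188, -39.16016387939453), (51.54909133911133, 15.80813980102539), 87.59947967529297) 162.13472711537938
t 38.02 pos [664.8 -39.2 238.6] rot [-3.141  0.     1.519] | rz(pi) -0.0047 shift(25mm) [-3.000e-03 -1.200e-02  3.344e+00] F [0.6 0.4 0.6] open 0.998
```

View pics/wrist6.png

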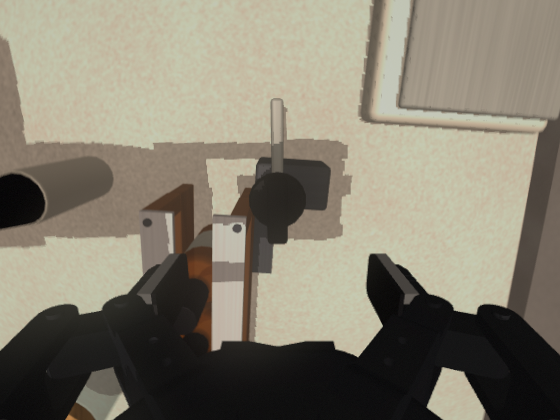

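The wrist view shows the bar at (277,205) running straight along the tool's x, with the knob where it was. The last try closed just over the bar's top, so I go lower, watching the force.

```bash
python3 -m inch '[[0,0,-0.005,0,0,0.5,0],[0,0,0,0,0,0.9,0.1],[0,0,0,0,0,0.9,0.3],[0,0,0,0,0,0.6,0.4],[0,0,0,0,0,0.3,0.45],[0,0,0,0,0,0.15,0.5],[0,0,0,0,0,0,0.55],[0,0,0,0,0,0,0.55]]' 80
python3 - <<'E'
from meas import *
f=grab_frame('scene')
cv2.imwrite('pics/crop7.png',cv2.resize(f['pixels'][150:310,150:350,::-1],None,fx=3.5,fy=3.5,interpolation=cv2.INTER_CUBIC))
go([664.5,-39.3,152],1.534)
E
```

```text
clock: 38.68
eef_pos: [665.7, -39.2, 155.7]
tcp_rot: [3.141, 0.0, 1.545]
contact_force: [0.3, 0.9, 0.1]
opening: 0.45
grasp_force: 0.0
t 38.73 pos [665.9 -39.3 156.2] rot [3.14  0.    1.545] | rz(pi) 0.0034 shift(25mm) [-0.003 -0.056  0.166] F [ 0.1  0.1 -0. ] open 0.446
```

View pics/crop7.png

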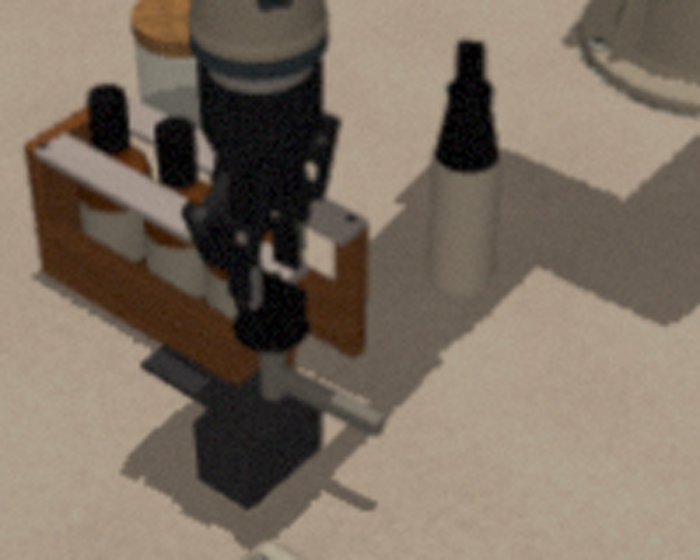

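Now the fingers straddle the bar (tips at about (250,308) in the crop), with no force. I go a little lower and close.

```bash
python3 -m inch '[[0,0,0.003,0,-0.04,0.1,0.55],[0,0,0,0,0,0.06,0.6],[0,0,0,0,0,0,0.7],[0,0,0,0,0,0,0.8],[0,0,0,0,0,0,0.9],[0,0,0,0,0,0,1],[0,0,0,0,0,0,1],[0,0,0,0,0,0,1]]' 60
```

```text
clock: 39.4
eef_pos: [664.4, -39.2, 151.6]
tcp_rot: [3.141, 0.0, 1.535]
contact_force: [-1.4, -0.9, 4.9]
opening: 0.166
grasp_force: 59.4
```

Gripped (opening 0.166, 59 N). Turn back.

```bash
python3 -m inch '[[0,0,-0.02,0,0,0,1],[0,0,-0.035,0,0,0,1],[0,0,-0.038,0,0,0,1],[0,0,-0.038,0,0,0,1],[0,0,-0.038,0,0,0,1],[0,0,-0.038,0,0,0,1],[0,0,-0.038,0,0,0,1],[0,0,-0.038,0,0,0,1]]'
python3 -m inch '[[0,0,-0.038,0,0,0,1],[0,0,-0.038,0,0,0,1],[0,0,-0.038,0,0,0,1],[0,0,-0.038,0,0,0,1],[0,0,-0.03,0,0,0,1],[0,0,-0.015,0,0,0,1],[0,0,0,0,0,0,1],[0,0,0,0,0,0,1]]'
python3 -c "
from h import *
go([664.5,-39.3,152],3.034)"
```

```text
clock: 40.07
eef_pos: [664.4, -39.1, 151.7]
tcp_rot: [3.141, 0.0, 2.43]
contact_force: [-1.4, 0.8, 6.1]
opening: 0.16
grasp_force: 59.5
clock: 40.73
eef_pos: [664.5, -39.1, 151.7]
tcp_rot: [3.141, 0.001, 3.043]
contact_force: [-2.0, 0.6, 4.8]
opening: 0.163
grasp_force: 59.4
t 40.73 pos [664.5 -39.1 151.7] rot [3.141e+00 1.000e-03 3.043e+00] | rz(pi) 0.0029 shift(25mm) [ 0.    -0.009 -0.013] F [-2.   0.6  4.8] open 0.163
```

```bash
python3 -m inch '[[0,0,0,0,0,0,0.7],[0,0,0,0,0,0,0.5],[0,0,0,0,0,0,0.3],[0,0,0,0,0,-0.4,0.2],[0,0,0,0,0,-1,0],[0,0,0,0,0,-1,0],[0,0,0,0,0,-1,0],[0,0,0,0,0,-1,0]]'
python3 -m inch '[[0,0,0,-0.5,0.3,-0.5,0],[0,0,0,-0.8,0.5,0,0],[0,0,0,-0.8,0.8,0,0],[0,0,0,-0.5,0.8,0,0],[0,0,0,0,0.8,0,0],[0,0,0,0,0.8,0,0],[0,0,0,0,0.5,0,0],[0,0,0,0,0,0,0]]'
python3 - <<'E'
from meas import *
f=grab_frame('scene');cv2.imwrite('pics/final.png',cv2.resize(f['pixels'][120:320,130:370,::-1],None,fx=3,fy=3)); W=world(f); caps(W,165,178,(380,900,-320,420))
k=(W[...,2]>150)&(W[...,2]<168)&(abs(W[...,0]-664)<45)&(abs(W[...,1]+38)<45); P=W[k][:,:2].astype(np.float32); print('knob',cv2.minAreaRect(P))
for z in((5,50),(50,98)):
  for c in((567,-255),(572,-187),(580,-124)): axis(W,c,31,(z,))
print(r.sense()['contact_force'].round(1),r.sense()['clock'])
E
```

```text
clock: 41.4
eef_pos: [664.2, -39.2, 263.1]
tcp_rot: [-3.142, 0.0, 3.043]
contact_force: [0.6, 0.1, 0.3]
opening: 0.996
grasp_force: 0.0
clock: 42.07
eef_pos: [740.1, 68.9, 274.1]
tcp_rot: [3.141, 0.0, 3.045]
contact_force: [-0.2, 0.0, 0.6]
opening: 1.0
grasp_force: 0.0
73 px [180. 178.] med [ 568.9 -254.4  168.9] mean [ 570.1 -253.9  169. ] min [ 554.3 -269.4  165.1] max [ 583.5 -239.4  172.8]
53 px [284. 181.] med [433.2 -23.2 171.4] mean [437.  -20.3 171.5] min [422.3 -37.  165.2] max [444.   -9.4 177.7]
78 px [199. 187.] med [ 574.8 -186.1  168.7] mean [ 576.  -185.2  168.5] min [ 560.5 -201.6  165.3] max [ 589.2 -170.7  172.1]
79 px [217. 196.] med [ 581.2 -123.4  169.6] mean [ 582.9 -125.   170. ] min [ 566.8 -138.3  165.3] max [ 595.6 -108.4  173.9]
knob ((665.14697265625, -38.06578063964844), (18.38149642944336, 53.92489242553711), 82.1048355102539)
27.5 47 [ 566.3 -257.1] 1.2
27.5 43 [ 571.9 -189.2] 1.3
few 5
74.0 198 [ 566.5 -257.1] 1.3
74.0 189 [ 571.7 -188.2] 1.2
74.0 141 [ 578.6 -126. ] 1.1
[0.  0.  0.7] 42.1167
```

View pics/final.png

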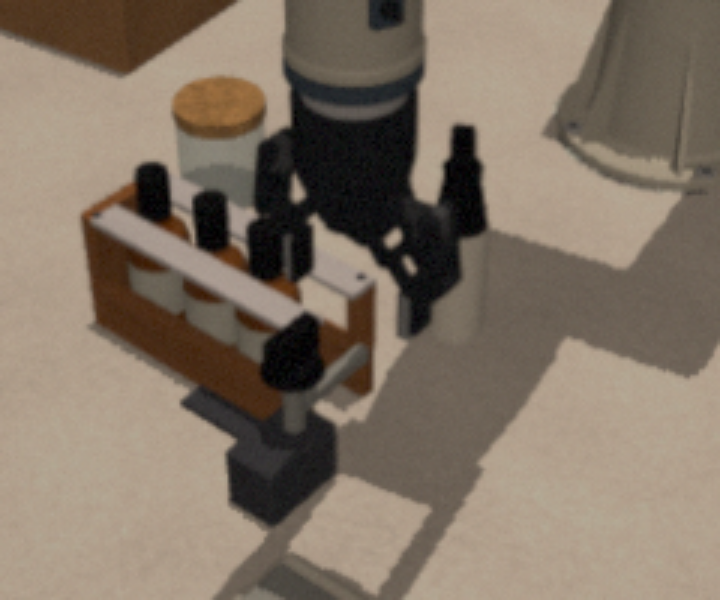

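Three bottles stand upright in the caddy (caps at (152,190), (211,220), (264,248)). The gate arm lies across the mouth at (340,372), the knob angle matches the locked one, and the sprayer and jar haven't moved.

```bash
python3 -c "
from rig import r
print(r.sign_off())"
```

```text
the job is handed in; nothing more can be done
None
```

I handed the job in: all three amber bottles present (no fourth was on the counter) stand upright in the caddy, the gate is locked across the mouth, and the sprayer and jar are where they were.

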